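Retain the feed gear with a push-on spring clip

TASK

Slide the brass gear along its shaft all the way home against the shoulder, then take the red-handled spring clip from its green stand and press it onto the shaft from above, into the groove just beyond the gear, until it snaps fully home. Find the groove gently by feel rather than forcing the clip where there is none; then let go of it, and leave everything else on the bench alone.

Things in the scene. Friction and masses are not known exactly. Their poses are not given: they have to be found in the camera images.
- block: Grey bearing block bolted to the bench, base plate 130 x 110 x 12 mm. Origin on the bench under the shaft's axis, z up. Its housing is 62 mm wide (x), spans y -54 to -18 mm, top 95 mm up. The level shaft sticks out of it along the block's +y at x = 0, 75 mm up. Nothing of block, shaft or gear is higher than 100 mm.
- axle (a point): Point on the shaft's axis, 75 mm above the block's origin; axes as the block's, y along the shaft. The shaft was set in by hand: it stands out by an extra s of 0 to 34 mm that is NOT measured. Shoulder (32 mm dia.) ends at y = 12 mm + s, shaft (22 mm dia.) at y = 83 mm + s. The only groove, brass-coloured, 8 mm wide, 16 mm dia., square-edged, has its middle at y = 43 mm + s.
- gear (a joint): Brass gear, 48 mm across, 20 mm wide, sliding on the shaft with about 3 N friction. Value: distance (m) from the shoulder, 0 = home; starts 14 to 22 mm out, over the groove. Home, its outer face is at y = 32 mm + s (see axle), 7 mm short of the groove, its working play. Push its outer face towards the block; it stays where left.
- clip: Spring clip, about 50 g: a steel U 5 mm thick (y), opening downwards, two sprung jaws, 27 mm wide (x), down to 11 mm below the origin. Origin: centre of the circle it embraces: seated, it lies on the shaft's axis, y along the shaft, either way round. z points up to the handle. It stands jaws-down in the stand's slot, origin 17 mm above the bench; lift it 25 mm straight up to free it.
- handle (a point): Middle of the clip's red upright handle, 46 mm above the clip's origin, same axes: 16 mm wide (x), 10 mm thick (y), 32 mm tall. By feel: lowered onto the plain shaft, the jaw tips stop with the clip's origin 20 mm above the axis (it does not go on there, do not press over 15 N); over the groove they stop at 16 mm, and 12 to 18 N of push, easing after 5 mm, snaps it down to 0.
- jaw_left (a joint): Opening (rad) of the clip's +x jaw: 0 closed, up to 0.23 when spread.
- jaw_right (a joint): Opening (rad) of the clip's -x jaw: 0 closed, up to 0.23 when spread.
- stand: Green plastic clip stand fixed to the bench, 70 x 50 mm, 26 mm high; origin under its centre. The clip stands in the slot in its middle, along the stand's x axis (slot 34 mm by 8 mm, 20 mm deep).
- oiler: Bystander: yellow bottle, 48 mm in diameter, 110 mm high; origin under its centre.
- tin: Bystander: open yellow tin, 70 x 50 x 18 mm; origin under its centre.
- tapwrench: Bystander: steel tap wrench, a 110 mm bar lying along its x, 12 mm high; origin under its centre.
- brush: Bystander: bench brush lying along its x axis.
- chuck: Bystander: small steel drill chuck, 36 mm in diameter, 45 mm high; origin under its centre.
- drillblock: Bystander: red block with drill bits standing in it, 100 x 60 mm, 70 mm high in all; origin under its centre.
Not all that is in view belongs to the job. What is shaped like the clip but purple is not meant.

How it is judged:
By the outcome, as a careful person would: the job done as asked, in the order asked, and still so for the second after the job is handed in, with the robot touching nothing.
It also fails if it takes over 54 s, if anything falls off the work surface, if the arm or the gripper's body presses on something with over 40 N, if the wrist force passes 120 N, or if a joint passes its speed limit or range.

ROBOT

A 7-joint arm with a two-finger parallel gripper is mounted at the origin on the work surface. World frame = base frame: x ahead of the robot, y to its left, z up, the work surface at z = 0. Lengths are in mm, angles in degrees, forces in N, time in s.
With the tool pointing down it reaches from about 425 to 1025 mm from the base axis. Payload 3.6 kg.
Tool frame: the origin (TCP) lies at the centre of the arm's flange, where the gripper is bolted on; the fingertips stand 173 mm ahead of it and the grasp point (between the pads) lies 155 mm ahead of it; z points along the fingers, y is the line along which they close (so a half turn about z gives the same grasp; the last joint's range is limited). The gripper opens to 85 mm and grips with 20 to 120 N. Pads are 22 mm wide; open, the fingers measure 114 mm over their backs; the gripper's body (76 mm by 85 mm) begins 54 mm behind the grasp point. The pads swing forward as they close: fully open they stand 13 mm farther back than shut.
Start: joints at [65.231, 33.873, 2.773, 92.16, -1.908, 54.013, -1.931], TCP at [240.964, -683.788, 404.702] pointing down, gripper open.
Joint ranges: [-153.93, 153.93], [-27.13, 128.08], [-72.61, 78.16], [10.71, 143.7], [-87.88, 267.88], [4.46, 118.87], [-176.78, 176.78]. Speed limits (degrees/s): [147.25, 147.25, 180, 180, 180, 180, 180].

INTERFACE

Orientations are given as [roll, pitch, yaw] about the fixed x, y, z axes, in that order (R = Rz(yaw) Ry(pitch) Rx(roll)).
In Python, from station import bot, read_camera gives the robot as it stands.
- The arm moves only by the tool step_arm, never from a script. Its arguments are lists of equal length, an entry for each row: "claw": the finger opening in mm, from 0 to 85.4; "translation": the shift along the tool's x, y, z in mm, a list of three; "yaw": the turn about the tool's z in rad. A call has 1 to 8 rows; each row shifts and turns the commanded pose from where the row before left it, along the tool's axes as they then stand; what a row does not reach is not made up. A row lasts 1/8 s, in which the tool goes at most 62.5 mm and 10.7 degrees, less where a joint would pass 70% of its speed; a pose out of reach is approached as far as the arm can. A call with a gripper value outside its range is refused whole. The fingers move at their own pace and stop on an object; "squeeze" is the grip in N (left out, the last holds). Time passes only in rows, so rows that do not move let the fingers close. It gives the time, the measured TCP pose, the force, the opening and the grip force at its end, in the units of the state.
- bot.state(): the state, without advancing time (a new reading comes with each control period).
- read_camera(name): name is "scene" or "top"; returns a dict with "image" (480x640x3 uint8, red, green, blue), "z_map" (480x640 float32, mm along the optical axis (not along the pixel's ray), 0 where there is no reading), "mtx" (3x3 intrinsics, pixels), "eye" and "rotation" of the camera in the world. Camera axes: x right, y down, z forward; pixel columns grow to the right and rows downward; lengths in mm; the calibration is good to about 2 mm. A picture is of the moment at which its call begins.
- bot.finish_job(): hands the job in; it is judged then, once.
The state is a dict: "time_s": time; "q": joint angles; "dq": joint speeds; "joint_efforts": joint torques, N m; "ee_pos": TCP position; "orientation": TCP orientation; "ft_force": force on the tool from outside, world axes, zero at the start; "wrist_torque": the same for the moment, N m; "finger_gap": finger opening in mm; "grip_force": force on a finger pad.
Only numpy, scipy, OpenCV 4.12 (cv2) and the standard library are available. Lean on these libraries where they do the work, as an engineer would, in place of code of your own. Each camera call takes 0.05 s, during which the arm holds its last target. There are 200 camera calls.

## Working session

There is one attempt and no reset: what is moved stays moved. The work goes in short steps, Python scripts to look and compute and a tool call to move; the robot and the scene stay as the last step left them, time stands still between calls to the robot, and variables do not carry over. Pictures are saved under pics/ and viewed, at most 10 in all, crops included, and the job is handed in when it is done.

Besides the shell and the picture viewer there is one more tool, called by a JSON object that holds its "method" and its "body", one argument or row to a line. step_arm: Moves the arm, as the interface text tells. Its arguments: {"type":"object","properties":{"claw":{"type":"array","items":{"type":"number"}},"translation":{"type":"array","items":{"type":"array","items":{"type":"number"}}},"yaw":{"type":"array","items":{"type":"number"}},"squeeze":{"type":"number"}},"required":["claw","translation","yaw"]}

```bash
mkdir -p pics; cat > h.py <<'E'
import numpy as np, cv2
from station import bot, read_camera
def world(c,u,v,z=None):
    K=np.array(c["mtx"]);R=np.array(c["rotation"])
    if R.shape!=(3,3):
        from scipy.spatial.transform import Rotation as Ro
        R=Ro.from_euler('xyz',R,degrees=True).as_matrix()
    d=R@np.linalg.inv(K)@np.array([u,v,1.]);e=np.array(c["eye"])
    t=c["z_map"][int(round(v)),int(round(u))] if z is None else (z-e[2])/d[2]
    return e+t*d
def save(n,im): cv2.imwrite('pics/'+n,im[:,:,::-1])
E
python3 - <<'E'
from h import *
import pickle
for n in("scene","top"):
    c=read_camera(n);save(n+'.png',c["image"]);pickle.dump(c,open(n+'.pkl','wb'));print(n,c["mtx"],c["eye"],c["rotation"])
print(bot.state())
E
```

```text
scene [[484.9370198    0.         325.37725145]
 [  0.         484.9370198  243.94368362]
 [  0.           0.           1.        ]] [1089.69814944  531.54565565  685.04505941] [-129.36640261    1.16275198  133.80062401]
top [[444.90683875   0.         319.98876124]
 [  0.         444.90683875 246.24869147]
 [  0.           0.           1.        ]] [459.06803717  -2.01141864 936.39806664] [-173.04260577   -0.78413828  -89.60430167]
{'time_s': 0.1, 'q': array([65.22944515, 33.92121025,  2.76775145, 92.22938298, -1.90789948,
       54.0129178 , -1.92982613]), 'dq': array([-0.03816203, -0.08456508, -0.04218869, -0.19273198, -0.0170255 ,
       -0.02647701, -0.02310097]), 'joint_efforts': array([ 4.80212286e-03, -5.49992573e+01,  1.55307367e+00, -1.98824626e+01,
        9.65314539e-03,  3.79012286e-03, -1.15087894e-05]), 'ee_pos': array([ 240.87071415, -683.39448547,  403.64350584]), 'orientation': array([-1.79882792e+02,  6.71057662e-03,  1.94189604e+01]), 'ft_force': array([-0.19078934,  0.21198482, -0.8998992 ]), 'wrist_torque': array([ 0.02680468, -0.09051797, -0.0617522 ]), 'grip_force': 0.0, 'finger_gap': 85.65339951040714}
```

View pics/scene.png

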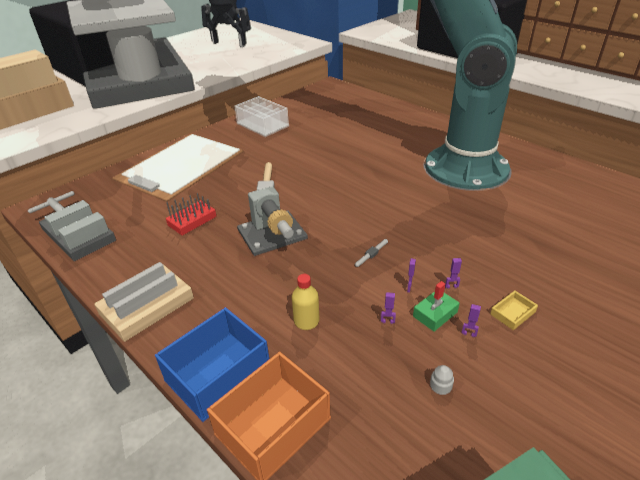

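View pics/top.png

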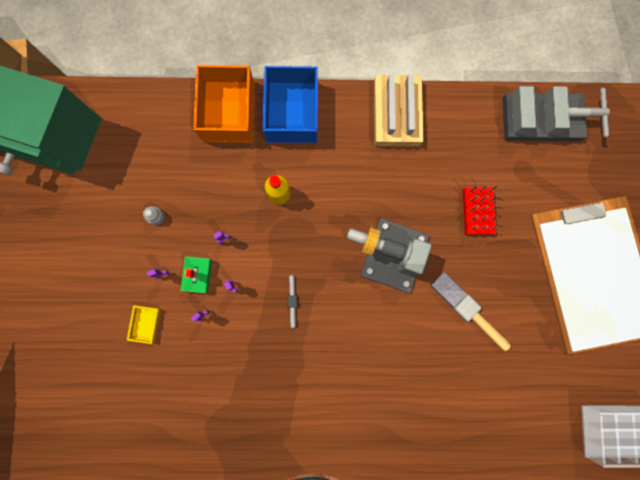

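```bash
python3 - <<'E'
import pickle,cv2,numpy as np
t=pickle.load(open('top.pkl','rb'))['image'];s=pickle.load(open('scene.pkl','rb'))['image']
f=lambda im,x,y,w,h:cv2.resize(im[y:y+h,x:x+w],(400,300),interpolation=cv2.INTER_CUBIC)
im=np.vstack([np.hstack([f(t,340,205,100,75+15-15),f(t,140,225,120,90)+0]),np.hstack([f(s,230,170,100,75),f(s,370,250,120,90)])])
cv2.imwrite('pics/c1.png',im[:,:,::-1])
E
```

```text
(no output)
```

View pics/c1.png

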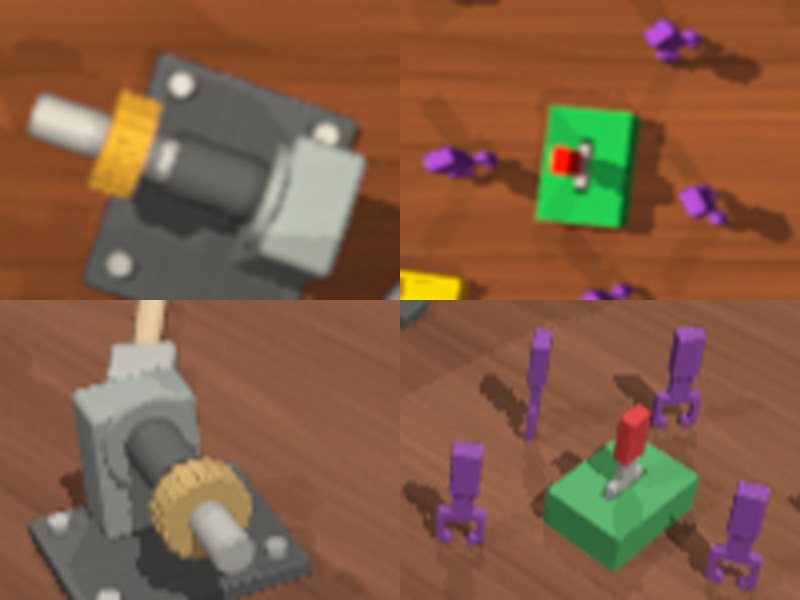

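```bash
cat > m.py <<'E'
import pickle
from h import *
C={n:pickle.load(open(n+'.pkl','rb')) for n in("scene","top")}
from scipy.spatial.transform import Rotation as Ro
def cloud(c):
    v,u=np.mgrid[0:480,0:640];z=c["z_map"]
    R=Ro.from_euler('xyz',c["rotation"],degrees=True).as_matrix()
    p=np.stack([u,v,np.ones_like(u)],-1)@np.linalg.inv(c["mtx"]).T*z[...,None]
    return p@R.T+c["eye"]
P={n:cloud(C[n]) for n in C}
def near(n,c,r): return np.hypot(P[n][...,0]-c[0],P[n][...,1]-c[1])<r
E
python3 - <<'E'
from m import *
st=world(C['top'],196,275,26);bl=world(C['top'],397,255,12);print('st',st,'bl',bl)
for n in C:
    im=C[n]['image'].astype(int);p=P[n]
    tab=near(n,st,150)&(abs(p[...,2])<15); print(n,'table',np.median(p[tab],0)[2])
    g=(im[...,1]>im[...,0]*1.5)&(im[...,1]>im[...,2]*1.5)&near(n,st,80)&(abs(p[...,2]-26)<6)
    print('green',g.sum(),p[g].mean(0),cv2.minAreaRect(p[g][:,:2].astype(np.float32)))
    r=(im[...,0]>im[...,1]*2.2)&(im[...,0]>im[...,2]*2.2)&(im[...,0]>120)&near(n,st,80)&(p[...,2]>40)
    q=p[r];print('red',r.sum(),np.percentile(q,[3,50,97],axis=0).round(1).tolist()); q=q[q[:,2]>74]
    if len(q)>4: print(' redtop',q.mean(0),cv2.minAreaRect(q[:,:2].astype(np.float32)))
    pu=(im[...,2]>im[...,1]*1.8)&(im[...,0]>im[...,1]*1.4)&near(n,st,130)&(p[...,2]>5)
    k,l,s,ce=cv2.connectedComponentsWithStats(pu.astype(np.uint8))
    for i in range(1,k):
        if s[i,4]>15: q=p[l==i];print(' purple',q.mean(0).round(),np.percentile(q,95,axis=0).round())
    b=near(n,bl,95)&(abs(p[...,2]-12)<3.5);q=p[b]
    print('base',cv2.minAreaRect(q[:,:2].astype(np.float32)))
    s=near(n,bl,140)&(p[...,2]>62)&(p[...,2]<110)&(p[...,1]>bl[1]-70)
    np.save('b_%s.npy'%n,p[s])
    yel=near(n,bl,120)&(im[...,0]>im[...,2]*1.7)&(p[...,2]>55)
    print('gear',yel.sum(),np.percentile(p[yel],[2,50,98],axis=0).round(1).tolist())
E
```

```text
st [509.06963362 238.55981318  26.        ] bl [ 554.89539526 -175.22948927   12.        ]
scene table 1.647469665983067
green 684 [515.98264324 243.92985259  26.8580974 ] ((509.9248046875, 240.70570373535156), (50.23395538330078, 71.03746032714844), 85.21762084960938)
red 135 [[501.9, 235.7, 52.0], [513.6, 242.5, 70.2], [517.5, 245.6, 81.7]]
 redtop [510.40374704 241.05560269  79.13925078] ((509.35418701171875, 240.73394775390625), (16.302770614624023, 10.286725044250488), 1.331038236618042)
 purple [492. 167.  51.] [497. 171.  75.]
 purple [428. 224.  44.] [435. 231.  74.]
 purple [587. 188.  44.] [592. 196.  74.]
 purple [512. 313.  44.] [516. 322.  74.]
base ((553.6848754882812, -170.45262145996094), (112.23516082763672, 130.83316040039062), 70.4791259765625)
gear 330 [[556.0, -126.4, 58.7], [583.1, -109.0, 89.7], [598.5, -96.6, 101.7]]
top table -0.3988998665777217
green 710 [509.43037979 239.83891574  25.45283042] ((509.98291015625, 241.6081085205078), (50.770286560058594, 69.64663696289062), 84.8809585571289)
red 41 [[504.1, 236.9, 67.6], [510.2, 239.8, 77.6], [517.3, 244.5, 80.2]]
 redtop [510.65443879 240.79067657  78.03890946] ((510.85333251953125, 240.789794921875), (7.760236740112305, 13.56080436706543), 87.64932250976562)
 purple [585. 187.  51.] [593. 196.  74.]
 purple [511. 310.  52.] [517. 320.  74.]
 purple [487. 164.  56.] [496. 170.  74.]
 purple [428. 222.  54.] [436. 229.  74.]
base ((547.9815673828125, -189.438232421875), (151.736083984375, 130.35610961914062), 70.75336456298828)
gear 294 [[551.2, -124.1, 71.6], [571.6, -109.6, 94.5], [596.9, -94.2, 100.7]]
```

```bash
python3 - <<'E'
from m import *
from scipy.optimize import least_squares
B=np.array([553.7,-170.5])
for yaw in(-19.5,):
  a=np.radians(yaw);ex=np.array([np.cos(a),np.sin(a)]);ey=np.array([-np.sin(a),np.cos(a)])
  for n in C:
    d=P[n][...,:2]-B;X=d@ex;Y=d@ey;Z=P[n][...,2]
    for lab,lo,hi in(('x>',0,0),):
      h=(abs(X)<45)&(Y>-75)&(Y<0)&(Z>88)&(Z<98);print(n,'housing top',np.percentile(X[h],[1,99]).round(1),np.percentile(Y[h],[1,99]).round(1),np.median(Z[h]))
    top=(abs(X)<40)&(Y>-30)&(Y<170)&(Z>62)&(Z<115)
    # profile: max z per y bin, and x of the points
    for y in range(-20,140,4):
        m=top&(Y>=y)&(Y<y+4)
        if m.sum()>3:
            i=m;print(n,y,m.sum(),'zmax %.1f x %.1f..%.1f'%(np.percentile(Z[i],97),X[i].min(),X[i].max()),C[n]['image'][i].mean(0).round())
E
```

```text
scene housing top [-29.   31.3] [-48.3  -1.9] 95.82419902838205
scene -20 37 zmax 99.1 x -31.3..31.4 [140. 141. 133.]
scene -16 70 zmax 102.3 x -29.4..30.8 [139. 141. 133.]
scene -12 137 zmax 103.4 x -25.5..27.4 [129. 132. 125.]
scene -8 57 zmax 100.7 x -23.5..26.1 [118. 121. 115.]
scene -4 15 zmax 94.1 x -9.6..16.1 [95. 95. 92.]
scene 0 19 zmax 94.1 x -9.3..16.5 [91. 91. 88.]
scene 4 15 zmax 93.3 x -11.8..15.3 [94. 95. 91.]
scene 8 17 zmax 93.3 x -13.1..15.9 [94. 95. 91.]
scene 12 22 zmax 93.7 x -10.9..15.5 [96. 96. 93.]
scene 16 13 zmax 93.2 x -6.1..14.6 [99. 99. 96.]
scene 20 17 zmax 93.8 x -12.4..15.8 [94. 94. 91.]
scene 24 17 zmax 93.2 x -6.7..15.5 [91. 91. 88.]
scene 28 15 zmax 95.3 x -12.7..13.7 [102. 102.  98.]
scene 32 24 zmax 93.3 x -10.2..15.8 [98. 95. 89.]
scene 36 9 zmax 94.4 x -2.8..14.3 [105.  99.  87.]
scene 48 7 zmax 99.7 x -7.1..22.6 [161. 132.  88.]
scene 52 35 zmax 101.3 x -19.9..24.9 [173. 142.  93.]
scene 56 27 zmax 101.7 x -21.7..23.7 [187. 153.  98.]
scene 60 32 zmax 101.7 x -24.9..25.1 [186. 153.  98.]
scene 64 31 zmax 102.3 x -23.2..24.0 [181. 148.  94.]
sce
[... 1589 characters left out ...]
x 100.9 x -24.1..24.6 [224. 165.  49.]
top 60 52 zmax 101.3 x -24.1..22.7 [227. 167.  49.]
top 64 55 zmax 100.2 x -24.3..24.5 [221. 161.  46.]
top 68 51 zmax 99.9 x -24.1..23.7 [224. 164.  47.]
top 72 54 zmax 99.3 x -24.0..22.4 [180. 139.  82.]
top 76 23 zmax 87.5 x -10.3..11.0 [171. 164. 152.]
top 80 24 zmax 87.0 x -10.6..9.5 [188. 180. 165.]
top 84 22 zmax 87.2 x -10.0..10.1 [191. 182. 168.]
top 88 24 zmax 87.4 x -9.9..9.3 [194. 187. 173.]
top 92 23 zmax 87.8 x -10.4..10.2 [194. 186. 172.]
top 96 23 zmax 87.1 x -10.5..10.6 [189. 181. 167.]
top 100 22 zmax 87.1 x -10.1..11.3 [193. 185. 171.]
top 104 24 zmax 87.8 x -10.7..9.9 [188. 179. 165.]
top 108 13 zmax 87.6 x -8.0..9.4 [164. 143. 127.]
```

```bash
cat > g.py <<'E'
import sys;from h import *
# go x y z yaw : print rows
def rows(x,y,z,yaw,tmax=45):
    s=bot.state();p=s['ee_pos'];w=s['orientation'][2]
    dy=(yaw-w+180)%360-180;D=np.array([x,y,z])-p
    n=int(max(np.ceil(np.linalg.norm(D)/tmax),np.ceil(abs(dy)/10)))
    print('from',p.round(1),w.round(2),'rows',n)
    for i in range(n):
        a=np.radians(w+dy*i/n);d=D/n
        print([round(float(v),1) for v in (d@[np.cos(a),np.sin(a),0],d@[np.sin(a),-np.cos(a),0],-d[2])],round(-np.radians(dy/n),3))
    print('straight',(lambda a:[round(float(v),1) for v in (D@[np.cos(a),np.sin(a),0],D@[np.sin(a),-np.cos(a),0],-D[2])])(np.radians(w)))
if __name__=='__main__': rows(*map(float,sys.argv[1:]))
E
python3 g.py 586.6 -78.1 330 70.5
```

```text
from [ 240.9 -683.4  403.6] 19.42 rows 16
[33.0, -28.5, 4.6] -0.056
[34.5, -26.6, 4.6] -0.056
[35.9, -24.7, 4.6] -0.056
[37.2, -22.6, 4.6] -0.056
[38.4, -20.5, 4.6] -0.056
[39.5, -18.3, 4.6] -0.056
[40.5, -16.1, 4.6] -0.056
[41.3, -13.8, 4.6] -0.056
[42.0, -11.5, 4.6] -0.056
[42.6, -9.1, 4.6] -0.056
[43.0, -6.8, 4.6] -0.056
[43.3, -4.3, 4.6] -0.056
[43.5, -1.9, 4.6] -0.056
[43.6, 0.5, 4.6] -0.056
[43.5, 2.9, 4.6] -0.056
[43.2, 5.3, 4.6] -0.056
straight [527.3, -455.9, 73.6]
```

{"method": "step_arm", "body": {
  "claw": [32,32,32,32,32,32,32,32],
  "translation": [
    [33,-28.5,4.6],
    [34.5,-26.6,4.6],
    [35.9,-24.7,4.6],
    [37.2,-22.6,4.6],
    [38.4,-20.5,4.6],
    [39.5,-18.3,4.6],
    [40.5,-16.1,4.6],
    [41.3,-13.8,4.6]
  ],
  "yaw": [-0.056,-0.056,-0.056,-0.056,-0.056,-0.056,-0.056,-0.056]
}}

```text
time_s: 1.1
ee_pos: [414.0, -379.7, 367.5]
orientation: [-180.0, 0.0, 45.2]
ft_force: [1.0, 0.3, 0.4]
finger_gap: 32.0
grip_force: 0.0
```

{"method": "step_arm", "body": {
  "claw": [32,32,32,32,32,32,32,32,32],
  "translation": [
    [42,-11.5,4.6],
    [42.6,-9.1,4.6],
    [43,-6.8,4.6],
    [43.3,-4.3,4.6],
    [43.5,-1.9,4.6],
    [43.6,0.5,4.6],
    [43.5,2.9,4.6],
    [43.2,5.3,4.6]
  ],
  "yaw": [-0.056,-0.056,-0.056,-0.056,-0.056,-0.056,-0.056,-0.056]
}}

```text
invalid input at $.translation: expected 9 entries
```

{"method": "step_arm", "body": {
  "claw": [32,32,32,32,32,32,32,32],
  "translation": [
    [42,-11.5,4.6],
    [42.6,-9.1,4.6],
    [43,-6.8,4.6],
    [43.3,-4.3,4.6],
    [43.5,-1.9,4.6],
    [43.6,0.5,4.6],
    [43.5,2.9,4.6],
    [43.2,5.3,4.6]
  ],
  "yaw": [-0.056,-0.056,-0.056,-0.056,-0.056,-0.056,-0.056,-0.056]
}}

```text
time_s: 2.1
ee_pos: [585.8, -76.8, 330.6]
orientation: [-180.0, 0.0, 70.8]
ft_force: [0.1, 0.2, -0.4]
finger_gap: 31.9
grip_force: 0.0
```

{"method": "step_arm", "body": {
  "claw": [32,32],
  "translation": [
    [0,0,0],
    [0,0,0]
  ],
  "yaw": [0,0]
}}

```text
time_s: 2.35
ee_pos: [585.0, -78.4, 330.7]
orientation: [-179.9, 0.1, 70.7]
ft_force: [-0.8, -0.8, 1.0]
finger_gap: 31.9
grip_force: 0.0
```

```bash
python3 g.py 586.6 -78.1 240 70.5; python3 - <<'E'
from h import *
s=read_camera('scene')['image'];cv2.imwrite('pics/c2.png',cv2.resize(s[100:280,180:420],(800,600),interpolation=cv2.INTER_CUBIC)[:,:,::-1])
E
```

```text
from [585.  -78.4 330.7] 70.74 rows 3
[0.3, 0.5, 30.2] 0.001
[0.3, 0.5, 30.2] 0.001
[0.3, 0.5, 30.2] 0.001
straight [0.8, 1.4, 90.7]
```

View pics/c2.png

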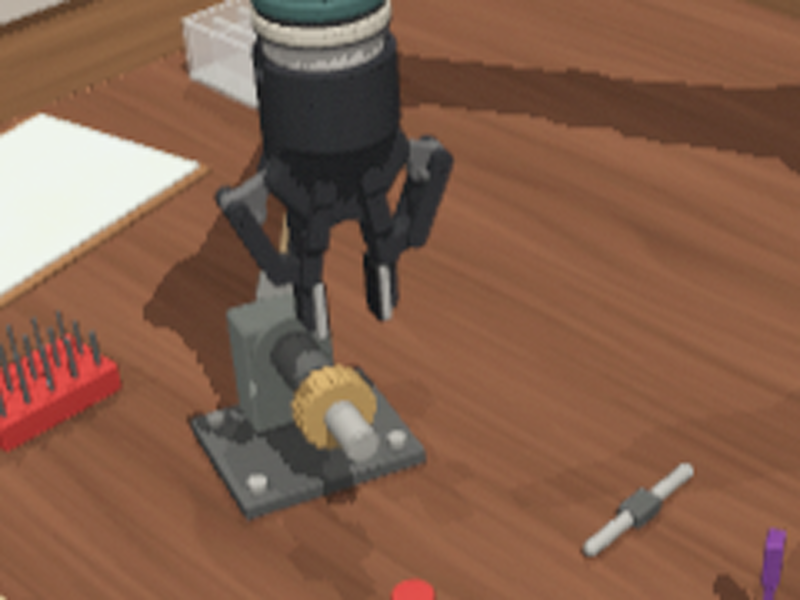

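{"method": "step_arm", "body": {
  "claw": [32,32,32,32,32,32],
  "translation": [
    [0.3,0.5,30],
    [0.3,0.5,30],
    [0.2,0.4,30],
    [0,0,0],
    [-4,0,0],
    [-4,0,0]
  ],
  "yaw": [0,0,0,0,0,0]
}}

```text
time_s: 3.15
ee_pos: [584.7, -86.1, 242.5]
orientation: [179.9, -0.0, 70.7]
ft_force: [0.8, 0.0, 0.1]
finger_gap: 31.8
grip_force: 0.0
```

{"method": "step_arm", "body": {
  "claw": [32,32,32,32,32,32],
  "translation": [
    [-3,0,0],
    [-3,0,0],
    [-3,0,0],
    [-3,0,0],
    [-2,0,0],
    [-2,0,0]
  ],
  "yaw": [0,0,0,0,0,0]
}}

```text
time_s: 3.9
ee_pos: [579.3, -100.1, 241.2]
orientation: [180.0, -0.0, 70.8]
ft_force: [0.9, 1.8, 1.3]
finger_gap: 32.0
grip_force: 1.3
```

{"method": "step_arm", "body": {
  "claw": [32,32,32,32],
  "translation": [
    [-1,0,0],
    [-1,0,0],
    [-1,0,0],
    [0,0,0]
  ],
  "yaw": [0,0,0,0]
}}

```text
time_s: 4.4
ee_pos: [578.2, -103.4, 241.1]
orientation: [180.0, 0.0, 70.7]
ft_force: [1.7, 1.9, 2.0]
finger_gap: 31.9
grip_force: 1.1
```

{"method": "step_arm", "body": {
  "claw": [32,32,32],
  "translation": [
    [-1,0,0],
    [-1,0,0],
    [0,0,0]
  ],
  "yaw": [0,0,0]
}}

```text
time_s: 4.78
ee_pos: [577.5, -105.3, 241.1]
orientation: [180.0, 0.0, 70.7]
ft_force: [1.0, 2.1, 1.2]
finger_gap: 32.0
grip_force: 1.1
```

{"method": "step_arm", "body": {
  "claw": [32,32,32],
  "translation": [
    [-1,0,0],
    [-1,0,0],
    [0,0,0]
  ],
  "yaw": [0,0,0]
}}

```text
time_s: 5.15
ee_pos: [577.1, -106.0, 241.1]
orientation: [180.0, -0.1, 70.8]
ft_force: [2.4, 4.9, 0.3]
finger_gap: 32.0
grip_force: 2.5
```

{"method": "step_arm", "body": {
  "claw": [32,32,32],
  "translation": [
    [-1,0,0],
    [-0.5,0,0],
    [0,0,0]
  ],
  "yaw": [0,0,0]
}}

```text
time_s: 5.52
ee_pos: [577.0, -106.3, 241.2]
orientation: [179.9, -0.2, 70.8]
ft_force: [3.4, 6.3, 0.5]
finger_gap: 32.0
grip_force: 3.6
```

{"method": "step_arm", "body": {
  "claw": [32,32,32],
  "translation": [
    [-1.5,0,0],
    [-1.5,0,0],
    [0,0,0]
  ],
  "yaw": [0,0,0]
}}

```text
time_s: 5.9
ee_pos: [576.6, -106.8, 241.2]
orientation: [179.9, -0.4, 70.9]
ft_force: [4.0, 11.8, -0.9]
finger_gap: 31.7
grip_force: 5.7
```

{"method": "step_arm", "body": {
  "claw": [32,32,32,32,32,32,32],
  "translation": [
    [6,0,0],
    [10,0,0],
    [2,0,0],
    [0,0,-30],
    [0,0,-40],
    [0,0,-40],
    [0,0,0]
  ],
  "yaw": [0,0,0,0,0,0,0]
}}

```text
time_s: 6.78
ee_pos: [582.1, -95.0, 354.2]
orientation: [179.6, -0.0, 70.7]
ft_force: [-0.0, -0.6, -0.4]
finger_gap: 32.2
grip_force: 0.0
```

```bash
python3 g.py 510.2 241 340 -5
```

```text
from [582.1 -95.  354.2] 70.68 rows 8
[36.7, -22.4, 1.8] 0.165
[32.5, -28.1, 1.8] 0.165
[27.4, -33.1, 1.8] 0.165
[21.6, -37.1, 1.8] 0.165
[15.2, -40.2, 1.8] 0.165
[8.4, -42.1, 1.8] 0.165
[1.4, -42.9, 1.8] 0.165
[-5.7, -42.6, 1.8] 0.165
straight [293.3, -179.0, 14.2]
```

{"method": "step_arm", "body": {
  "claw": [36,36,36,36,36,36,36,36],
  "translation": [
    [36.7,-22.4,1.8],
    [32.5,-28.1,1.8],
    [27.4,-33.1,1.8],
    [21.6,-37.1,1.8],
    [15.2,-40.2,1.8],
    [8.4,-42.1,1.8],
    [1.4,-42.9,1.8],
    [-5.7,-42.6,1.8]
  ],
  "yaw": [0.165,0.165,0.165,0.165,0.165,0.165,0.165,0.165]
}}

```text
time_s: 7.78
ee_pos: [507.9, 242.1, 335.4]
orientation: [179.9, 0.1, -5.2]
ft_force: [0.6, -0.6, 0.0]
finger_gap: 36.1
grip_force: 0.0
```

{"method": "step_arm", "body": {
  "claw": [36,36],
  "translation": [
    [0,0,0],
    [0,0,0]
  ],
  "yaw": [0,0]
}}

```text
time_s: 8.02
ee_pos: [508.4, 240.7, 335.8]
orientation: [179.9, 0.1, -4.8]
ft_force: [1.4, 0.2, 0.3]
finger_gap: 35.8
grip_force: 0.0
```

```bash
python3 - <<'E'
from h import *
import pickle
c=read_camera('top');pickle.dump(c,open('top.pkl','wb'));s=read_camera('scene');pickle.dump(s,open('scene.pkl','wb'))
f=lambda im,x,y,w,h:cv2.resize(im[y:y+h,x:x+w],(400,300),interpolation=cv2.INTER_CUBIC)
save('c3.png',np.vstack([f(c['image'],340,210,80,60),f(s['image'],370,220,120,90)]))
from m import *
B=np.array([553.7,-170.5]);a=np.radians(-19.5);ex=np.array([np.cos(a),np.sin(a)]);ey=np.array([-np.sin(a),np.cos(a)])
d=P['top'][...,:2]-B;X=d@ex;Y=d@ey;Z=P['top'][...,2]
for y in range(30,114,2):
    m=(abs(X)<7)&(Z>60)&(Y>=y)&(Y<y+2)
    if m.sum():print(y,m.sum(),'%.1f'%Z[m].max(),C['top']['image'][m].mean(0).round())
E
python3 g.py 510.2 241 340 -5
```

```text
30 8 93.2 [106. 105. 101.]
32 8 93.1 [88. 89. 87.]
34 7 90.8 [106.  89.  71.]
36 7 93.9 [187. 136.  65.]
38 5 100.9 [244. 181.  61.]
40 8 101.2 [247. 190.  57.]
42 7 100.9 [247. 193.  56.]
44 9 101.3 [246. 191.  56.]
46 7 99.6 [246. 191.  56.]
48 7 101.3 [245. 191.  55.]
50 8 100.5 [247. 195.  56.]
52 8 102.4 [246. 193.  54.]
54 7 100.7 [246. 191.  52.]
56 8 100.4 [240. 182.  67.]
58 12 99.9 [203. 175. 140.]
60 7 87.3 [192. 187. 176.]
62 7 87.9 [196. 186. 171.]
64 8 86.8 [216. 179. 130.]
66 6 83.7 [227. 171.  66.]
68 8 84.8 [218. 158.  43.]
70 7 83.0 [214. 161.  80.]
72 5 86.1 [202. 173. 139.]
74 9 86.9 [214. 206. 188.]
76 7 87.8 [220. 215. 201.]
78 7 86.9 [219. 213. 199.]
80 7 85.6 [217. 212. 197.]
82 8 87.9 [222. 216. 201.]
84 6 87.1 [223. 218. 203.]
86 8 88.2 [217. 211. 196.]
88 8 87.7 [220. 215. 200.]
90 7 87.0 [218. 212. 197.]
92 7 87.4 [216. 210. 196.]
94 8 86.4 [219. 212. 197.]
96 8 87.0 [219. 213. 199.]
98 6 86.8 [222. 216. 202.]
100 8 85.0 [218. 212. 198.]
102 7 89.1 [217. 212. 197.]
104 8 87.0 [220. 216. 201.]
106 7 89.5 [212. 205. 190.]
108 8 87.6 [187. 168. 152.]
110 2 86.3 [178. 142. 122.]
from [509.  239.6 336.2] -5.01 rows 1
[1.1, -1.5, -3.8] -0.0
straight [1.1, -1.5, -3.8]
```

View pics/c3.png

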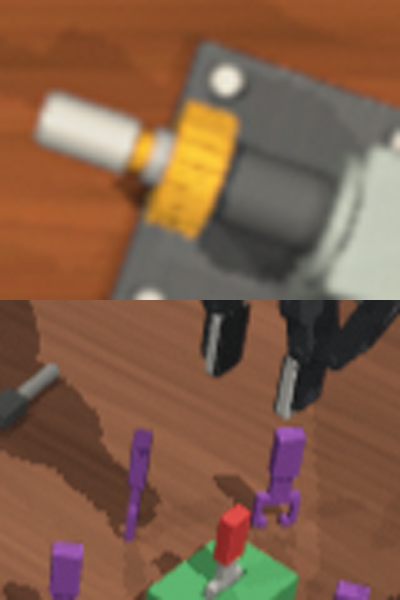

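{"method": "step_arm", "body": {
  "claw": [36,36,36,36,36,36],
  "translation": [
    [1.5,-1.4,20],
    [0,0,35],
    [0,0,35],
    [0,0,20],
    [0,0,5],
    [0,0,0]
  ],
  "yaw": [0,0,0,0,0,0]
}}

```text
time_s: 8.88
ee_pos: [510.8, 242.0, 221.9]
orientation: [180.0, -0.0, -5.0]
ft_force: [-0.1, -1.5, 0.1]
finger_gap: 36.0
grip_force: 0.0
```

```bash
python3 - <<'E'
from h import *
c=read_camera('top');s=read_camera('scene')
f=lambda im,x,y,w,h:cv2.resize(im[y:y+h,x:x+w],(400,400),interpolation=cv2.INTER_CUBIC)
save('c4.png',np.hstack([f(c['image'],150,230,90,90),f(s['image'],380,230,110,110)]))
print(bot.state()['ee_pos'])
E
```

```text
[510.88915541 242.63491601 222.59131197]
```

View pics/c4.png

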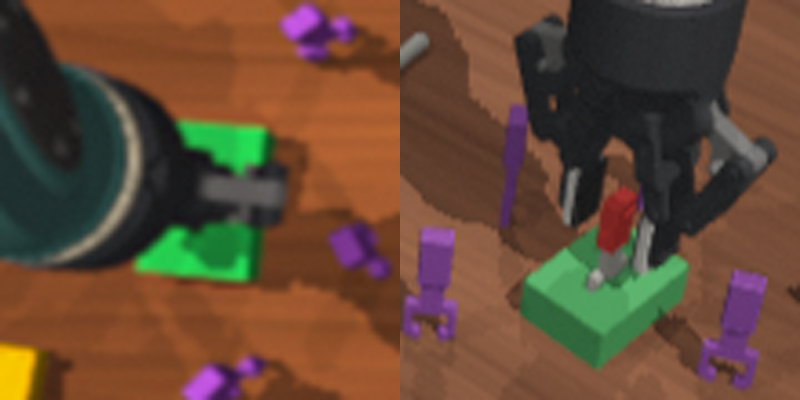

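{"method": "step_arm", "body": {
  "claw": [20,8,5,5,5],
  "translation": [
    [0,1,0],
    [0,0,0],
    [0,0,0],
    [0,0,0],
    [0,0,0]
  ],
  "yaw": [0,0,0,0,0],
  "squeeze": 60
}}

```text
time_s: 9.6
ee_pos: [510.5, 242.0, 222.4]
orientation: [-180.0, -0.0, -4.9]
ft_force: [0.1, -1.1, 6.2]
finger_gap: 9.0
grip_force: 59.6
```

{"method": "step_arm", "body": {
  "claw": [5,5,5,5,5,5,5],
  "translation": [
    [0,0,-10],
    [0,0,-15],
    [0,0,-20],
    [0,0,-30],
    [0,0,-40],
    [0,0,-20],
    [0,0,0]
  ],
  "yaw": [0,0,0,0,0,0,0]
}}

```text
time_s: 10.48
ee_pos: [510.6, 242.2, 359.0]
orientation: [-179.8, -0.2, -4.9]
ft_force: [-0.1, 0.0, -0.6]
finger_gap: 9.1
grip_force: 58.9
```

```bash
python3 - <<'E'
from h import *
import pickle
c=read_camera('top');pickle.dump(c,open('top.pkl','wb'));s=read_camera('scene');pickle.dump(s,open('scene.pkl','wb'))
im=s['image'];save('c5.png',cv2.resize(im[150:330,360:540],(600,600),interpolation=cv2.INTER_CUBIC))
from m import *
im=im.astype(int);p=P['scene'];r=(im[...,0]>im[...,1]*2.2)&(im[...,0]>im[...,2]*2.2)&(im[...,0]>100)&near('scene',(510,241),80)&(p[...,2]>60)
print(r.sum(),np.percentile(p[r],[2,50,98],axis=0).round(1))
e=bot.state()['ee_pos'];print(e)
m=near('scene',(510,241),30)&(p[...,2]>90)&(p[...,2]<e[2]-174)
for z in range(90,int(e[2]-165),4):
    q=p[m&(p[...,2]>=z)&(p[...,2]<z+4)]
    if len(q):print(z,len(q),q[:,0].min().round(1),q[:,0].max().round(1),q[:,1].min().round(1),q[:,1].max().round(1))
a=np.radians(-19.5);ex=np.array([np.cos(a),np.sin(a)]);ey=np.array([-np.sin(a),np.cos(a)])
print(np.array([553.7,-170.5])+.2*ex+68.3*ey)
E
python3 g.py 576.7 -106.2 340 -19.5
```

```text
55 [[508.5 236.  185.6]
 [515.6 239.  202.1]
 [517.3 241.8 215.8]]
[509.73870056 241.92679815 356.61925226]
142 9 499.2 521.0 239.8 243.6
146 22 497.7 521.8 237.1 244.6
150 15 495.8 522.2 238.5 244.4
154 13 497.0 522.2 238.1 244.7
158 16 495.6 521.4 236.7 244.8
162 20 495.4 522.1 237.0 243.9
166 24 495.5 521.3 238.5 244.4
170 12 503.7 514.8 239.0 244.3
174 11 507.4 514.7 238.5 243.4
178 6 513.1 515.8 238.2 242.7
[ 576.68753678 -106.18434753]
from [509.7 241.9 356.6] -4.86 rows 8
[12.0, 42.6, 2.1] 0.032
[13.4, 42.2, 2.1] 0.032
[14.7, 41.8, 2.1] 0.032
[16.1, 41.3, 2.1] 0.032
[17.4, 40.8, 2.1] 0.032
[18.7, 40.2, 2.1] 0.032
[19.9, 39.6, 2.1] 0.032
[21.2, 38.9, 2.1] 0.032
straight [96.2, 341.2, 16.6]
```

View pics/c5.png

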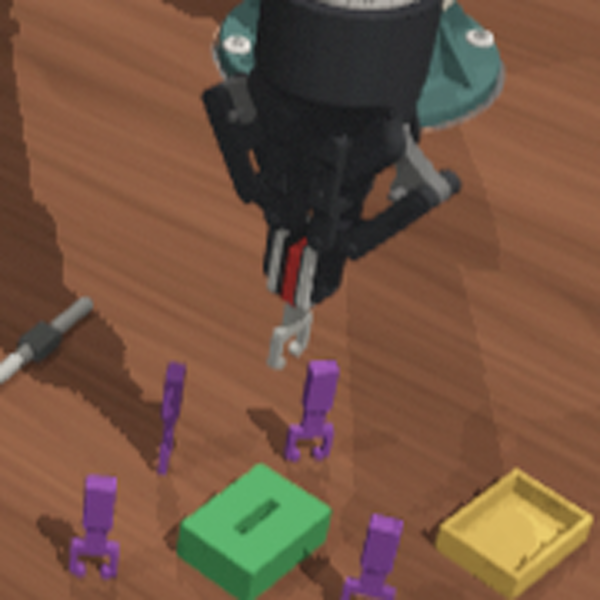

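{"method": "step_arm", "body": {
  "claw": [5,5,5,5,5,5,5,5],
  "translation": [
    [12,42.6,2],
    [13.4,42.2,2],
    [14.7,41.8,2],
    [16.1,41.3,2],
    [17.4,40.8,2],
    [18.7,40.2,2],
    [19.9,39.6,2],
    [21.5,38.9,2]
  ],
  "yaw": [0.032,0.032,0.032,0.032,0.032,0.032,0.032,0.032]
}}

```text
time_s: 11.58
ee_pos: [576.9, -107.4, 339.0]
orientation: [180.0, 0.2, -19.6]
ft_force: [0.3, -0.2, -0.9]
finger_gap: 9.0
grip_force: 58.9
```

{"method": "step_arm", "body": {
  "claw": [5,5,5],
  "translation": [
    [0,0,5],
    [0,0,0],
    [0,0,0]
  ],
  "yaw": [0,0,0]
}}

```text
time_s: 11.95
ee_pos: [577.1, -104.4, 335.0]
orientation: [-180.0, 0.1, -19.4]
ft_force: [-0.5, -1.4, -0.8]
finger_gap: 9.1
grip_force: 58.9
```

```bash
python3 - <<'E'
from h import *
import pickle
c=read_camera('top');pickle.dump(c,open('top.pkl','wb'));s=read_camera('scene');pickle.dump(s,open('scene.pkl','wb'))
print(np.mean([bot.state()['ee_pos'] for _ in range(5)],0))
im=s['image'];save('c6.png',cv2.resize(im[130:250,220:340],(600,600),interpolation=cv2.INTER_CUBIC))
from m import *
B=np.array([553.7,-170.5]);a=np.radians(-19.5);ex=np.array([np.cos(a),np.sin(a)]);ey=np.array([-np.sin(a),np.cos(a)])
d=P['scene'][...,:2]-B;X=d@ex;Y=d@ey;Z=P['scene'][...,2]
for z in range(104,170,4):
    q=(abs(X)<20)&(abs(Y-68)<20)&(Z>=z)&(Z<z+4)
    if q.sum():print(z,q.sum(),'X %.1f %.1f Y %.1f %.1f %.1f'%(X[q].min(),X[q].max(),Y[q].min(),Y[q].max(),np.median(Y[q])))
i=im.astype(float)
for y in range(54,84,2):
    q=(abs(X)<11)&(Z>60)&(Z<105)&(Y>=y)&(Y<y+2)
    if q.sum():print(y,q.sum(),'%.1f'%Z[q].max(),i[q].mean(0).round())
E
python3 g.py 577.4 -106.4 315 -19.5
```

```text
[ 577.31109678 -104.68713188  335.51757179]
104 1 X 1.0 1.0 Y 48.8 48.8 48.8
116 1 X 3.2 3.2 Y 68.4 68.4 68.4
120 9 X -9.8 10.2 Y 65.1 70.6 70.3
124 18 X -14.4 11.4 Y 66.1 71.9 70.2
128 12 X -15.1 11.9 Y 66.0 72.2 69.4
132 5 X -14.1 11.8 Y 69.3 72.2 70.6
136 12 X -13.3 10.5 Y 67.3 73.1 69.4
140 19 X -13.2 11.1 Y 65.6 72.6 69.8
144 25 X -13.3 11.3 Y 63.6 73.2 69.8
148 10 X -7.3 4.1 Y 66.7 72.3 70.2
152 11 X -7.3 4.0 Y 66.9 72.6 71.1
156 5 X -5.6 4.8 Y 70.0 72.1 70.6
160 5 X -10.2 3.1 Y 76.4 78.9 77.7
164 9 X -11.6 7.5 Y 77.9 79.9 78.6
168 20 X -12.0 10.2 Y 58.2 85.3 76.8
54 45 101.9 [165. 136.  88.]
56 25 101.7 [159. 133.  92.]
58 13 99.6 [157. 141. 115.]
60 9 95.1 [161. 152. 137.]
62 15 88.0 [164. 154. 137.]
64 4 87.3 [156. 150. 136.]
66 2 85.5 [190. 166. 125.]
68 1 84.7 [201. 178. 139.]
70 7 87.4 [162. 151. 133.]
72 6 88.6 [176. 163. 140.]
74 6 87.6 [178. 174. 166.]
76 5 87.6 [163. 159. 151.]
78 9 89.2 [188. 186. 178.]
80 8 88.3 [167. 164. 156.]
82 5 87.9 [188. 186. 178.]
from [ 577.3 -104.7  335.5] -19.4 rows 1
[0.7, 1.6, 20.5] 0.002
straight [0.7, 1.6, 20.5]
```

View pics/c6.png

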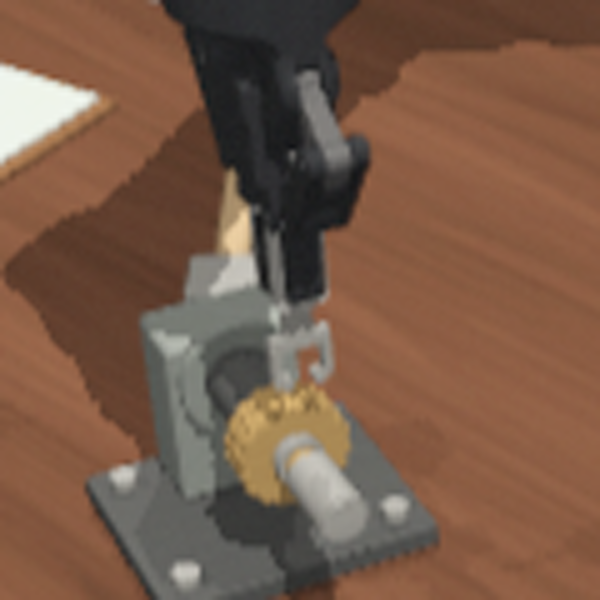

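{"method": "step_arm", "body": {
  "claw": [5,5,5,5,5],
  "translation": [
    [1.2,1.5,10],
    [0,0,12],
    [0,0,7],
    [0,0,0],
    [0,0,0]
  ],
  "yaw": [0,0,0,0,0]
}}

```text
time_s: 12.68
ee_pos: [578.1, -108.1, 306.7]
orientation: [180.0, -0.0, -19.6]
ft_force: [-0.2, 0.5, 0.2]
finger_gap: 8.9
grip_force: 58.9
```

{"method": "step_arm", "body": {
  "claw": [5,5,5,5,5,5],
  "translation": [
    [0,0,1],
    [0,0,1],
    [0,0,1],
    [0,0,1],
    [0,0,1],
    [0,0,0]
  ],
  "yaw": [0,0,0,0,0,0]
}}

```text
time_s: 13.42
ee_pos: [577.9, -108.0, 301.6]
orientation: [180.0, 0.0, -19.5]
ft_force: [0.2, -0.6, -0.7]
finger_gap: 9.1
grip_force: 58.9
```

{"method": "step_arm", "body": {
  "claw": [5,5,5,5],
  "translation": [
    [0,-1,0],
    [0,0,0.7],
    [0,0,0.7],
    [0,0,0]
  ],
  "yaw": [0,0,0,0]
}}

```text
time_s: 13.92
ee_pos: [578.2, -107.1, 300.2]
orientation: [180.0, 0.0, -19.6]
ft_force: [-0.6, 0.1, -0.5]
finger_gap: 8.9
grip_force: 58.9
```

{"method": "step_arm", "body": {
  "claw": [5,5,5],
  "translation": [
    [0,0,0.7],
    [0,0,0.7],
    [0,0,0]
  ],
  "yaw": [0,0,0]
}}

```text
time_s: 14.3
ee_pos: [578.3, -107.1, 298.8]
orientation: [180.0, 0.0, -19.5]
ft_force: [-0.0, -0.2, 0.2]
finger_gap: 8.9
grip_force: 58.9
```

Already about 1.5 mm below plain-shaft height with no contact; probably over the groove.

{"method": "step_arm", "body": {
  "claw": [5,5,5],
  "translation": [
    [0,0,0.7],
    [0,0,0.7],
    [0,0,0]
  ],
  "yaw": [0,0,0]
}}

```text
time_s: 14.68
ee_pos: [578.2, -107.1, 297.4]
orientation: [180.0, 0.0, -19.5]
ft_force: [0.5, -0.7, -1.1]
finger_gap: 9.1
grip_force: 58.9
```

{"method": "step_arm", "body": {
  "claw": [5,5,5],
  "translation": [
    [0,0,0.7],
    [0,0,0.7],
    [0,0,0]
  ],
  "yaw": [0,0,0]
}}

```text
time_s: 15.05
ee_pos: [578.2, -107.1, 296.6]
orientation: [-180.0, 0.0, -19.6]
ft_force: [-1.1, 0.5, 5.9]
finger_gap: 8.8
grip_force: 59.7
```

{"method": "step_arm", "body": {
  "claw": [5,5,5],
  "translation": [
    [0,0,0.7],
    [0,0,0.7],
    [0,0,0]
  ],
  "yaw": [0,0,0]
}}

```text
time_s: 15.42
ee_pos: [578.3, -107.1, 295.8]
orientation: [-180.0, 0.0, -19.6]
ft_force: [-2.2, 1.1, 8.9]
finger_gap: 8.9
grip_force: 60.4
```

{"method": "step_arm", "body": {
  "claw": [5,5,5],
  "translation": [
    [0,0,0.7],
    [0,0,0.7],
    [0,0,0]
  ],
  "yaw": [0,0,0]
}}

```text
time_s: 15.8
ee_pos: [578.4, -107.1, 294.9]
orientation: [-180.0, -0.0, -19.6]
ft_force: [-2.9, 1.2, 10.8]
finger_gap: 8.7
grip_force: 60.8
```

{"method": "step_arm", "body": {
  "claw": [5,5,5],
  "translation": [
    [-0.5,0,0.7],
    [0,0,0.7],
    [0,0,0]
  ],
  "yaw": [0,0,0]
}}

```text
time_s: 16.18
ee_pos: [578.1, -107.0, 293.4]
orientation: [-180.0, -0.1, -19.6]
ft_force: [-3.0, 0.6, 10.0]
finger_gap: 9.1
grip_force: 60.6
```

{"method": "step_arm", "body": {
  "claw": [5,5,5],
  "translation": [
    [-0.3,0,0.8],
    [0,0,0.8],
    [0,0,0]
  ],
  "yaw": [0,0,0]
}}

```text
time_s: 16.55
ee_pos: [577.9, -106.9, 291.4]
orientation: [-180.0, -0.1, -19.6]
ft_force: [-1.7, 1.4, 6.9]
finger_gap: 9.2
grip_force: 60.1
```

{"method": "step_arm", "body": {
  "claw": [5,5,5,5],
  "translation": [
    [0,0,1.5],
    [0,0,1.5],
    [0,0,1.5],
    [0,0,0]
  ],
  "yaw": [0,0,0,0]
}}

```text
time_s: 17.05
ee_pos: [577.5, -106.7, 285.1]
orientation: [180.0, -0.0, -19.5]
ft_force: [1.5, 0.5, -4.7]
finger_gap: 9.1
grip_force: 58.6
```

{"method": "step_arm", "body": {
  "claw": [5,5,5,5,5],
  "translation": [
    [0,0,1.5],
    [0,0,1.5],
    [0,0,1.5],
    [0,0,1],
    [0,0,0]
  ],
  "yaw": [0,0,0,0,0]
}}

```text
time_s: 17.68
ee_pos: [577.5, -106.9, 280.6]
orientation: [-180.0, -0.0, -19.6]
ft_force: [-0.4, -0.8, 0.6]
finger_gap: 9.0
grip_force: 59.1
```

Snapped through (pull-in at 285). Press gently to confirm seating.

{"method": "step_arm", "body": {
  "claw": [5,5,5,5],
  "translation": [
    [0,0,1],
    [0,0,1],
    [0,0,0.5],
    [0,0,0]
  ],
  "yaw": [0,0,0,0]
}}

```text
time_s: 18.18
ee_pos: [577.6, -107.1, 280.0]
orientation: [-180.0, -0.0, -19.6]
ft_force: [-4.7, 1.2, 15.3]
finger_gap: 9.0
grip_force: 61.2
```

Firm stop at 280: seated. Release the preload, open, withdraw.

{"method": "step_arm", "body": {
  "claw": [5,5,14,24,30,30],
  "translation": [
    [0,0,-1.5],
    [0,0,-0.5],
    [0,0,0],
    [0,0,0],
    [0,0,0],
    [0,0,0]
  ],
  "yaw": [0,0,0,0,0,0]
}}

```text
time_s: 18.92
ee_pos: [577.6, -106.8, 279.6]
orientation: [180.0, 0.0, -19.5]
ft_force: [-0.2, 0.3, 0.2]
finger_gap: 29.9
grip_force: 0.0
```

{"method": "step_arm", "body": {
  "claw": [30,30,30,30,30,30,30,30],
  "translation": [
    [0,0,-10],
    [0,0,-20],
    [0,0,-40],
    [0,0,-40],
    [-40,0,-20],
    [-50,0,0],
    [-30,0,0],
    [0,0,0]
  ],
  "yaw": [0,0,0,0,0,0,0,0]
}}

```text
time_s: 19.92
ee_pos: [462.1, -66.2, 410.3]
orientation: [-180.0, 0.1, -19.5]
ft_force: [0.7, 0.4, 0.7]
finger_gap: 29.9
grip_force: 0.0
```

```bash
python3 - <<'E'
from h import *
import pickle
c=read_camera('top');pickle.dump(c,open('top.pkl','wb'));s=read_camera('scene');pickle.dump(s,open('scene.pkl','wb'))
im=s['image']
save('c7.png',np.hstack([cv2.resize(im[160:250,230:320],(400,400),interpolation=cv2.INTER_CUBIC),cv2.resize(c['image'][200:280,340:420],(400,400),interpolation=cv2.INTER_CUBIC)]))
from m import *
B=np.array([553.7,-170.5]);a=np.radians(-19.5);ex=np.array([np.cos(a),np.sin(a)]);ey=np.array([-np.sin(a),np.cos(a)])
d=P['scene'][...,:2]-B;X=d@ex;Y=d@ey;Z=P['scene'][...,2]
q=(abs(X)<20)&(abs(Y-68)<12)&(Z>104)&(Z<160);print(q.sum(),np.percentile(Z[q],[2,98]),np.median(X[q]),np.median(Y[q]))
E
```

```text
130 [106.05749689 139.3402568 ] 0.8786245500574508 70.23804257620979
```

View pics/c7.png

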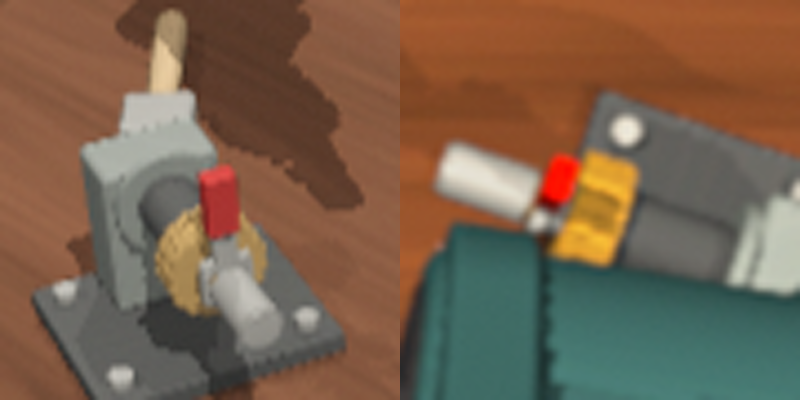

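```bash
python3 -c "
from station import bot
print(bot.finish_job())"
```

```text
the job is handed in; nothing more can be done
None
```

The gear was pushed home against the shoulder (firm stop at about 12 N), the red-handled clip was found by feel, snapped fully home in the groove and released, nothing else on the bench was touched, and the job is handed in; it took about 20 s.

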